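# Crank the screw jack up to the transfer deck

## Robot

A 6-joint arm with a two-finger parallel gripper is mounted at the origin on the work surface. World frame = base frame: x ahead of the robot, y to its left, z up, the work surface at z = 0. Lengths are in m, angles in rad, forces in N, time in s.
With the tool pointing down it reaches from about 0.225 to 0.875 m from the base axis. Payload 3.4 kg.
Tool frame: the origin (TCP) lies midway between the tips of the shut fingers; the grasp point (between the pads) lies 19 mm behind it; z points along the fingers, y is the line along which they close (so a half turn about z gives the same grasp; the last joint's range is limited). The gripper opens to 85 mm and grips with 20 to 120 N. Pads are 22 mm wide; open, the fingers measure 114 mm over their backs; the gripper's body (76 mm by 85 mm) begins 54 mm behind the grasp point. The pads swing forward as they close: fully open they stand 13 mm farther back than shut.
Start: joints at [0.998, 0.276, 1.505, -0, 1.361, -0.121], TCP at [0.251, 0.517, 0.231] pointing down, gripper open.
Joint ranges: [-2.89, 2.89], [-0.75, 2.08], [0.22, 2.7], [-1.18, 4.32], [0.11, 2.71], [-2.7, 2.7]. Speed limits (rad/s): [2.57, 2.57, 3.14, 3.14, 3.14, 3.14].

## Interface

Orientations are given as a rotation vector (axis times angle).
In Python, from workcell import * gives the robot as it stands.
- The arm moves only by the shell command python3 -m inch 'ROWS' [FORCE]. ROWS is JSON, one flat list of numbers, 5 for each row, row after row: the closure, from -1 (fully open) to 1 (shut), then the shift along the tool's x, y, z in m, then the turn about the tool's z in degrees. A call has 1 to 12 rows; each row shifts and turns the commanded pose from where the row before left it, along the tool's axes as they then stand; what a row does not reach is not made up. A row lasts 1/10 s, in which the tool goes at most 50 mm and 8.59 degrees, less where a joint would pass 70% of its speed; a pose out of reach is approached as far as the arm can. A call with a gripper value outside its range is refused whole. The fingers move at their own pace and stop on an object; FORCE is the grip in N (left out, the last holds). Time passes only in rows, so rows that do not move let the fingers close. It gives the time, the measured TCP pose, the force, the opening and the grip force at its end, in the units of the state.
- get_state(): the state, without advancing time (a new reading comes with each control period).
- read_camera(name): name is "scene" or "top"; returns a dict with "color" (384x512x3 uint8, red, green, blue), "fx", "fy", "cx", "cy" (pixels), "view" (4x4, takes a point from world to camera coordinates). Camera axes: x right, y down, z forward; pixel columns grow to the right and rows downward; lengths in m; the calibration is good to about 2 mm. A picture is of the moment at which its call begins. There is no depth.
- hand_in(): hands the job in; it is judged then, once.
Trained networks look in a picture, given as the dict that the camera call returned (one of the last four; its "shot" number tells which), for a name from the list of things; names that differ only in an ending like _2 or _b are one class to them, and where a whole thing is asked for, a point or a joint stands for the part that bears it (a point fixed in the world has none). Each returns a list of dicts, best first, with "conf" (0 to 1); they miss things now and then, are a little off and sometimes report something else, mostly with a low value. They report only what shows in the picture. A call takes as long as a camera call. They do not tell look-alikes from the thing itself.
- look_for(picture, target): "point" ([x, y, z] in m, in the coordinates of the camera as it stood for that picture, good to about 4 mm: the middle of the surface that is visible of it).
- outline_of(picture, target): "mask" (384x512 bool, what is visible of it).
The state is a dict: "time": time; "joint_positions": joint angles; "qvel": joint speeds; "effort": joint torques, N m; "eef_pos": TCP position; "tool_rot": TCP orientation; "force": force on the tool from outside, world axes, zero at the start; "moment": the same for the moment, N m; "grip_width": finger opening in m; "grip_force": force on a finger pad.
Only numpy, scipy, OpenCV 4.12 (cv2) and the standard library are available. Lean on these libraries where they do the work, as an engineer would, in place of code of your own. Each camera call takes 0.05 s, during which the arm holds its last target. There are 200 camera calls.

## Task

Pick up the loose crank handle, fit it on the jack's upright drive shaft and turn it there until it drops fully home over the cross key, then wind the crank clockwise until the jack's platform, with its stack of phone screens, is flush with the white transfer deck beside it. Leave the crank fully seated on the shaft and let go of it; keep the screens where they lie on the platform and do not disturb the other things on the bench.

Things in the scene. Friction and masses are not known exactly. Their poses are not given: they have to be found in the camera images.
- crank_boss (a point): Loose steel crank, 0.32 kg, upright on the bench, mouth down. Point on the hub's axis in its red square boss (28 x 28 mm, 36 to 60 mm above the underside), 50 mm above the underside; x along the arm to the knob, z up. Hub below 36 x 36 mm. Arm 18 mm wide, 25 to 35 mm up, to +x; 30 mm wide counterweight to 56 mm at -x, so it balances near the hub. Grip the boss across y, from above.
- crank_mouth (a point): Centre of the hub's open underside, 50 mm below crank_boss, same axes. In it a bore of 15 x 15 mm for the shaft's nose, 24 mm deep, and as deep a slot, 9.5 mm wide and 30 mm long, across it along the crank's x for the shaft's cross key: fits every half turn, with about 7 degrees of play each way.
- crank_knob (a point): Centre of the crank's black, free-spinning upright grip: 22 mm in diameter, 45 mm tall (38 to 83 mm above the crank's underside), at 65 mm from the hub's axis along the crank's x and 60 mm above the underside.
- stub_seat (a point): On the jack's fixed column (60 x 60 mm, 110 mm tall): point on the upright drive shaft's axis at the top of its round shoulder, 114 mm above the bench, z up. The crank's underside rests here when home. Turning the shaft clockwise seen from above raises the platform 8 mm a turn; friction of 0.15 N m holds it where it is left (pressing hard while turning would drag it round).
- platform_top (a point): Centre of the upper face of the jack's aluminium platform (100 x 160 mm), 125 mm along the jack's +y from the shaft's axis; z up. Moves straight up and down; 60 mm above the bench at the start, travel up 46 mm.
- deck_top (a point): Centre of the upper face of the fixed white transfer deck (110 x 110 mm) just beyond the platform; z up. Its height differs every time, 14 to 26 mm above the platform's first height.
- screens_centre (a point): Centre of the stack of four black phone screens (66 x 130 x 24 mm, about 0.45 kg) lying on the platform; z up. Not to be touched.
- stub_nose (a point): Tip of the drive shaft, 22 mm above stub_seat: a round nose 13 mm across, its last 6 mm tapering to 5 mm. Below it a brass cross key (26 mm long, 6.5 mm wide) sticks out both ways, 4 to 12 mm above the seat; its direction changes every time and is not given. Off the key the hub stops 12 mm above home, round the nose; turned until slot meets key, it drops home.
- spare_stack: Bystander: loose stack of six black phone screens, 66 x 130 x 36 mm, origin under its centre.
- phone: Bystander: phone lying flat, 72 x 150 x 9 mm, origin under its centre.
- tape: Bystander: yellow tape roll lying flat, 70 mm across, 18 mm high, origin under its centre.
- driver: Bystander: screwdriver, 150 mm long, lying flat, origin under it.
- partbox: Bystander: small open blue box, 90 x 120 x 35 mm, origin under its centre.
- cleaner: Bystander: upright bottle 48 mm across, 120 mm tall, origin under its centre.
- meter: Bystander: grey hand meter lying flat, 75 x 140 x 32 mm, origin under its centre.
Mind the look-alikes: they are no part of the job. Leave any orange, turquoise or yellow look-alike of the part that bears screens_centre alone.

How it is judged:
On the way, in this order (a step that is already met when the one before it is completed fails the run):
1. the crank is fully home on the shaft, over the key (horizontal distance between crank_mouth and stub_seat below 0.004 m and z of crank_mouth in the frame of stub_seat between -0.004 and 0.004 m and angle between crank_mouth's own z axis and vertical below 0.1 rad), for 0.2 s.
2. the platform is level with the deck, raised with the crank seated (all of step 1 and z of platform_top in the frame of deck_top between -0.0025 and 0.0025 m), for 0.2 s.
At the end, for the whole second after the job is handed in: the platform's top is within 2.5 mm of the deck's top in height, the screens lie flat on it, and the crank is upright and at rest fully home on the shaft (within 4 mm), released (all of step 2 and linear speed of crank below 0.02 m/s and angle between screens_centre's own z axis and vertical below 0.1 rad and z of screens_centre in the frame of platform_top between 0.006 and 0.018 m); the robot touches nothing.
It fails at once if the screens are shifted more than 15 mm on the platform (x of screens_centre in the frame of platform_top above 0.024 m or x of screens_centre in the frame of platform_top below -0.024 m or y of screens_centre in the frame of platform_top above 0.024 m or y of screens_centre in the frame of platform_top below -0.024 m).
It fails at once if another thing on the bench is moved more than 25 mm (distance of any of spare_stack, phone, tape, driver, partbox, cleaner, meter from where it was at the start of the episode above 0.025 m).
It also fails if it takes over 72 s, if anything falls off the work surface, if the arm or the gripper's body presses on something with over 40 N, if the wrist force passes 120 N, or if a joint passes its speed limit or range.

## Working session

There is one attempt and no reset: what is moved stays moved. The work goes in short steps, Python scripts to look and compute and a shell command to move; the robot and the scene stay as the last step left them, time stands still between calls to the robot, and variables do not carry over. Pictures are saved under pics/ and viewed, at most 11 in all, crops included, and the job is handed in when it is done.

```bash
ls; mkdir -p pics
cat > h.py <<'E'
from workcell import *
import numpy as np, cv2
from scipy.spatial.transform import Rotation as R
def w(p,pt):
    return (np.linalg.inv(np.array(p["view"]))@np.append(pt,1))[:3]
def proj(p,X):
    c=np.array(p["view"])@np.append(X,1); return np.array([p["fx"]*c[0]/c[2]+p["cx"],p["fy"]*c[1]/c[2]+p["cy"]])
def ray(p,u,v,z):
    V=np.linalg.inv(np.array(p["view"])); d=V[:3,:3]@np.array([(u-p["cx"])/p["fx"],(v-p["cy"])/p["fy"],1]); o=V[:3,3]
    return o+d*(z-o[2])/d[2]
def save(img,n,s=1):
    cv2.imwrite("pics/"+n,cv2.cvtColor(cv2.resize(img,None,fx=s,fy=s,interpolation=cv2.INTER_CUBIC),cv2.COLOR_RGB2BGR))
E
python3 - <<'E'
from h import *
for c in ["scene","top"]:
    p=read_camera(c); save(p["color"],c+"0.png",1.5)
    print(c,p["fx"],np.linalg.inv(np.array(p["view"])).round(3).tolist())
    for t in "crank_boss crank_knob stub_seat stub_nose platform_top deck_top screens_centre cleaner".split():
        for d in look_for(p,t)[:3]:
            X=w(p,d["point"]); print(t,round(d["conf"],2),X.round(3),proj(p,X).round())
s=get_state(); print(s["eef_pos"],s["tool_rot"],s["grip_width"])
E
```

```text
pics
scene 440.7116460803271 [[0.673, 0.622, -0.401, 0.976], [0.74, -0.568, 0.361, -0.464], [-0.003, -0.54, -0.842, 1.143], [0.0, 0.0, 0.0, 1.0]]
crank_boss 0.57 [ 0.514 -0.211  0.036] [218. 256.]
crank_knob 0.65 [ 0.514 -0.205  0.035] [219. 255.]
stub_seat 0.56 [0.638 0.021 0.043] [309. 234.]
stub_nose 0.87 [0.636 0.023 0.037] [309. 234.]
platform_top 0.62 [0.645 0.102 0.06 ] [332. 215.]
deck_top 0.64 [0.614 0.26  0.085] [362. 173.]
screens_centre 0.86 [0.614 0.126 0.082] [331. 200.]
screens_centre 0.82 [0.442 0.237 0.026] [313. 155.]
screens_centre 0.73 [ 0.328 -0.18   0.03 ] [186. 208.]
cleaner 0.72 [ 0.741 -0.214  0.081] [274. 312.]
top 387.57809917002857 [[-0.002, -0.997, 0.081, 0.416], [-1.0, 0.003, 0.003, -0.054], [-0.004, -0.081, -0.997, 1.255], [0.0, 0.0, 0.0, 1.0]]
crank_boss 0.67 [ 0.507 -0.203  0.037] [304. 197.]
crank_knob 0.74 [ 0.507 -0.199  0.04 ] [303. 197.]
stub_seat 0.77 [0.576 0.046 0.059] [225. 175.]
stub_nose 0.86 [0.58  0.044 0.056] [226. 174.]
platform_top 0.71 [0.584 0.104 0.058] [206. 172.]
platform_top 0.71 [0.577 0.046 0.058] [225. 174.]
deck_top 0.66 [0.602 0.265 0.078] [153. 166.]
screens_centre 0.91 [0.606 0.127 0.082] [198. 164.]
screens_centre 0.85 [ 0.325 -0.169  0.02 ] [294. 255.]
screens_centre 0.75 [0.616 0.424 0.022] [109. 164.]
cleaner 0.66 [ 0.722 -0.202  0.08 ] [305. 127.]
[0.25107947 0.51733988 0.23132123] [7.03752884e-01 3.06174465e+00 1.49609554e-04] 0.08533973555565895
```

View pics/scene0.png

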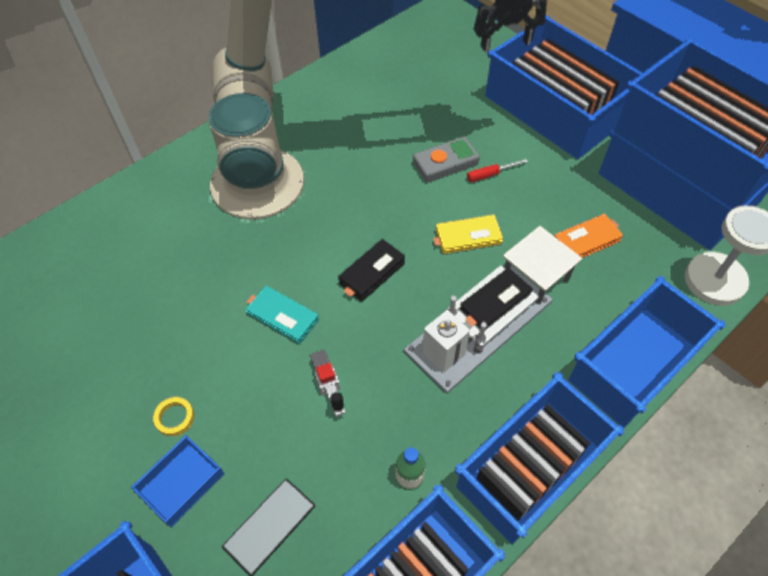

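View pics/top0.png

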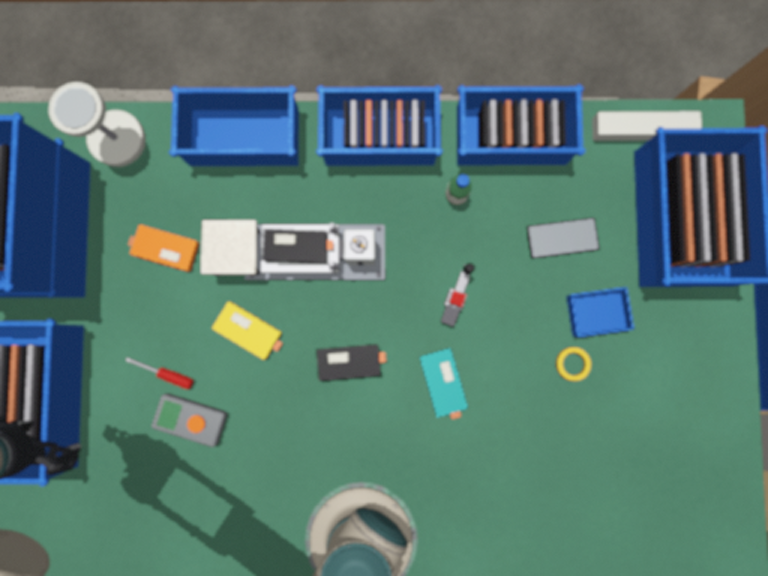

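The crank (white arm, red boss, black knob) is at scene (326,380) and top (458,298) in the enlarged pictures. The jack column is at scene (447,330) and top (359,243). There is only one crank and one jack; the coloured stacks (turquoise, yellow, orange) are the look-alikes. Next I'll make an enlarged crop of both.

Run:
```python
from h import *
ps={}
tiles=[]
for c in ["scene","top"]:
    p=read_camera(c); ps[c]=p; im=p["color"].astype(int)
    r,g,b=im[...,0],im[...,1],im[...,2]
    box=(200,235,240,285) if c=="scene" else (285,160,325,225)
    m=np.zeros(r.shape,bool); m[box[1]:box[3],box[0]:box[2]]=True
    red=m&(r>130)&(g<80)&(b<80)
    vs,us=np.nonzero(red); print(c,"red",len(us),us.mean(),vs.mean(),us.min(),us.max(),vs.min(),vs.max(), ray(p,us.mean(),vs.mean(),.06).round(4))
    blk=m&(r+g+b<110); vs,us=np.nonzero(blk); 
    n,l,st,ce=cv2.connectedComponentsWithStats(blk.astype(np.uint8)); print([(st[i].tolist(),ce[i].round(1).tolist(),ray(p,*ce[i],.075).round(4).tolist()) for i in range(1,n) if st[i][4]>8])
    cc,cr=((218,255),(300,225)) if c=="scene" else ((305,195),(238,162))
    for (u,v) in (cc,cr): tiles.append(cv2.resize(p["color"][v-24:v+24,u-32:u+32],(400,300),interpolation=cv2.INTER_CUBIC))
save(np.vstack([np.hstack(tiles[:2]),np.hstack(tiles[2:])]),"crops.png")
```

```text
scene red 94 216.20212765957447 247.10638297872342 211 222 242 252 [ 0.5011 -0.2028  0.06  ]
[([221, 266, 7, 7, 36], [224.4, 269.2], [0.5714, -0.2308, 0.075])]
top red 50 304.56 199.24 301 308 196 203 [ 0.4991 -0.2006  0.06  ]
[]
```

View pics/crops.png

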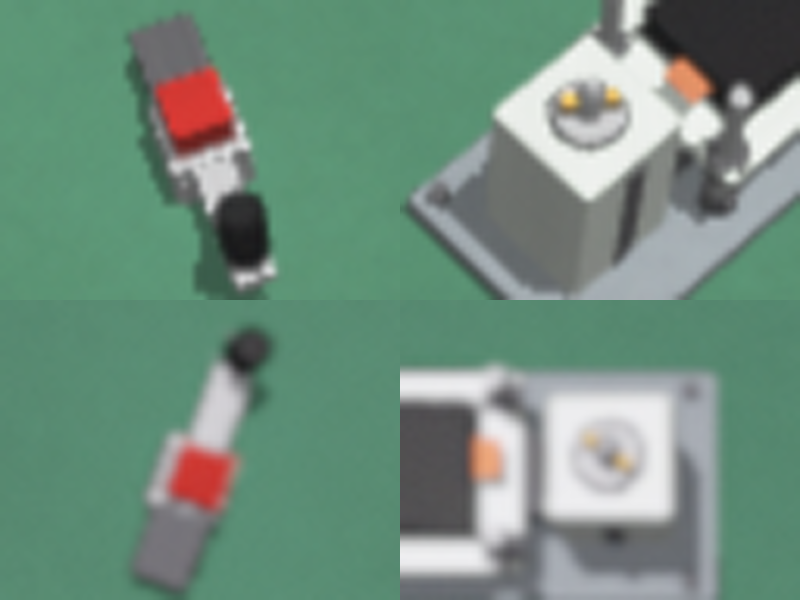

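The crops show the crank with a red boss (scene tile 195,105) and its knob towards scene (243,230). The brass key ends are visible: scene tile (568,99)/(613,94), top tile (590,438)/(625,463).

Run:
```python
from h import *
ps={c:read_camera(c) for c in ["scene","top"]}
f=lambda x,y,u0,v0:(u0+(x+.5)/6.25-.5,v0+(y+.5)/6.25-.5)
S=lambda x,y,z:ray(ps["scene"],*f(x,y,268,201),z)
T=lambda x,y,z:ray(ps["top"],*f(x,y,206,138),z)
a,b=S(168,99,.126),S(213,94,.126); print("key scene",a,b,np.degrees(np.arctan2(*(b-a)[1::-1])),(a+b)/2)
a,b=T(190,138,.126),T(225,163,.126); print("key top",a,b,np.degrees(np.arctan2(*(b-a)[1::-1])),(a+b)/2)
q=np.array([S(190,35,.11),S(97,113,.11),S(188,200,.11),S(280,112,.11)]);print("col scene",q.round(3).tolist(),q.mean(0))
q=np.array([T(143,92,.11),T(277,92,.11),T(277,222,.11),T(143,222,.11)]);print("col top",q.round(3).tolist(),q.mean(0))
print("knob top",ray(ps["top"],*f(248,48,273,171),.083))
# column top via segmentation of white
for c in ps:
    for t in ("deck_top","platform_top"):
        m=outline_of(ps[c],t)
        if m:
            mm=m[0]["mask"]; v,u=np.nonzero(mm); 
            hull=cv2.minAreaRect(np.column_stack([u,v]).astype(np.float32)); print(c,t,m[0]["conf"],hull)
```

```text
key scene [ 0.60032632 -0.00807357  0.126     ] [0.61149335 0.00779502 0.126     ] 54.86519775000722 [ 6.05909837e-01 -1.39276494e-04  1.26000000e-01]
key top [0.61183193 0.00782054 0.126     ] [ 0.59988931 -0.00867869  0.126     ] -125.89809805239436 [ 6.05860620e-01 -4.29074961e-04  1.26000000e-01]
col scene [[0.578, 0.029, 0.11], [0.579, -0.028, 0.11], [0.635, -0.029, 0.11], [0.632, 0.03, 0.11]] [6.05821450e-01 3.90322279e-04 1.10000000e-01]
col top [[0.637, 0.031, 0.11], [0.637, -0.033, 0.11], [0.574, -0.033, 0.11], [0.574, 0.031, 0.11]] [ 0.60547704 -0.00086472  0.11      ]
knob top [ 0.56140416 -0.22204076  0.083     ]
scene platform_top 0.7 ((326.6311340332031, 203.057373046875), (35.7222900390625, 53.13530731201172), 50.19443130493164)
top deck_top 0.87 ((153.5, 164.5), (35.0, 39.0), 90.0)
top platform_top 0.59 ((200.49998474121094, 164.99998474121094), (54.99999237060547, 31.999996185302734), -0.0)
```

Two views agree. The shaft is at (0.606, 0.000) with the key at 55°. The crank is at (0.500, -0.202), yaw about -20°. Moving now.

```bash
python3 -m inch '[-1,-0.034,-0.034,0,0, -1,-0.034,-0.034,0,0, -1,-0.034,-0.034,0,0, -1,-0.034,-0.034,0,0, -1,-0.034,-0.034,0,0, -1,-0.034,-0.034,0,0, -1,-0.034,-0.034,0,0, -1,-0.034,-0.034,0,0, -1,-0.034,-0.034,0,0, -1,-0.034,-0.034,0,0, -1,-0.034,-0.034,0,0, -1,-0.034,-0.034,0,0]' 40
python3 -m inch '[-1,-0.032,-0.032,0,0, -1,-0.032,-0.032,0,0, -1,-0.033,-0.033,0,0, -1,-0.033,-0.033,0,0, -1,0,0,0.04,-3, -1,0,0,0.04,-3, -1,0,0,0,0]'
```

```text
time: 2.5
eef_pos: [0.4404, -0.0299, 0.2317]
tool_rot: [0.704, 3.06, 0.001]
force: [0.6, -0.6, -0.4]
grip_width: 0.0853
grip_force: 0.0
time: 3.2
eef_pos: [0.4963, -0.2, 0.1463]
tool_rot: [-0.542, -3.083, -0.006]
force: [-0.6, 0.0, -0.3]
grip_width: 0.0857
grip_force: 0.0
```

```bash
python3 -m inch '[-1,-0.0043,0,0.036,0, -1,0,0,0.036,0, -1,0,0,0.036,0, -1,0,0,0,0, 1,0,0,0,0, 1,0,0,0,0, 1,0,0,0,0, 1,0,0,0,0, 1,0,0,0,0, 1,0,0,0,0]' 40
```

```text
time: 4.2
eef_pos: [0.5054, -0.2034, 0.0451]
tool_rot: [0.542, 3.091, -0.001]
force: [0.3, 0.9, 5.8]
grip_width: 0.0268
grip_force: 41.2
```

```bash
python3 -m inch '[1,0,0,0,0]'; python3 -m inch '[1,0,0,-0.04,0, 1,0,0,-0.04,0, 1,0,0,-0.04,0, 1,0,0,-0.03,0, 1,0,0,0,0]'
```

```text
time: 4.3
eef_pos: [0.5053, -0.2034, 0.0451]
tool_rot: [0.542, 3.091, -0.001]
force: [-1.2, 0.6, 5.2]
grip_width: 0.0269
grip_force: 41.2
time: 4.8
eef_pos: [0.5067, -0.2044, 0.1981]
tool_rot: [0.541, 3.085, -0.005]
force: [0.3, -0.3, -2.5]
grip_width: 0.0269
grip_force: 41.0
```

Run:
```python
from h import *
p=read_camera("scene");q=read_camera("top"); s=get_state(); e=np.array(s["eef_pos"]); print(e,s["tool_rot"],s["force"],s["joint_positions"])
t=[]
for k in (p,q):
    u,v=proj(k,e).round().astype(int); print(u,v); t.append(cv2.resize(k["color"][v-36:v+36,u-24:u+24],(400,600),interpolation=cv2.INTER_CUBIC))
save(np.hstack(t),"held.png")
```

```text
[ 0.50375552 -0.20278007  0.19313788] [-5.42539278e-01 -3.09438232e+00 -7.02693694e-05] [ 0.11517478 -0.04902005 -4.12499986] [-5.10868094e-01  2.52650746e-01  1.63571318e+00  4.14639220e-05
  1.25325158e+00 -1.73454491e+00]
212 224
311 194
```

View pics/held.png

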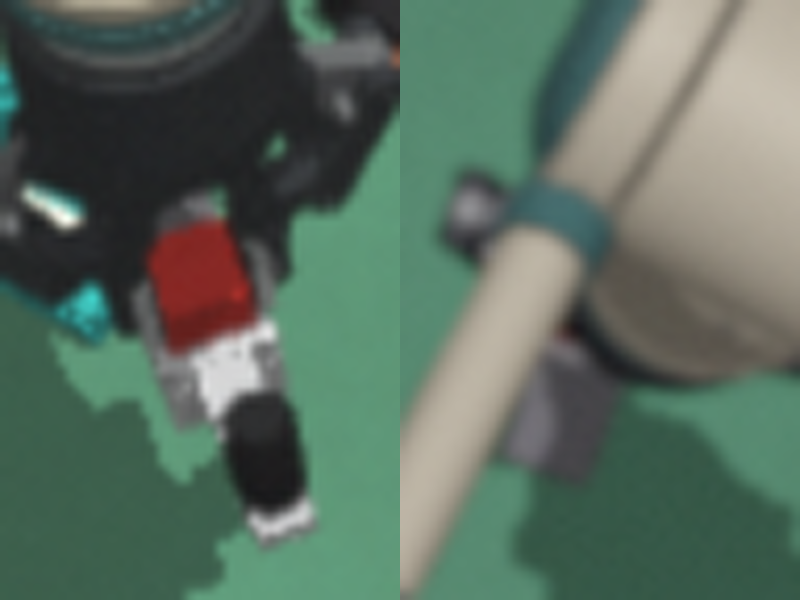

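Run:
```python
from h import *
p=read_camera("scene"); e=np.array(get_state()["eef_pos"]); print(e)
f=lambda x,y:(188+(x+.5)/8.333-.5,188+(y+.5)/8.333-.5)
g=lambda x,y:(287+(x+.5)/8.333-.5,158+(y+.5)/8.333-.5)
q=read_camera("top")
print("boss top",ray(p,*f(198,277),e[2]-.045+.06)," knob top",ray(p,*f(262,410),e[2]-.045+.083))
print("knob from top cam",ray(q,*g(474,205)[0:0] or g(74,205),e[2]-.045+.083))
d=np.array([np.cos(np.radians(-20)),np.sin(np.radians(-20)),0])
for dx in (-.004,0,.004):
  for dz in (-.005,0,.005):
    B=e+d*dx; B[2]+=-.045+.06+dz; K=e+d*(dx+.065); K[2]+=-.045+.083+dz
    print(dx,dz,[((proj(p,X)-188+.5)*8.333-.5).round() for X in (B,K)],((proj(q,K)-[287,158]+.5)*8.333-.5).round())
```

```text
[ 0.50298684 -0.2023565   0.19187087]
boss top [ 0.50260363 -0.20233676  0.20687087]  knob top [ 0.55941241 -0.2222303   0.22987087]
knob from top cam [ 0.53287641 -0.15615553  0.22987087]
-0.004 -0.005 [array([196., 275.]), array([263., 422.])] [280. 121.]
-0.004 0 [array([194., 267.]), array([261., 414.])] [283. 119.]
-0.004 0.005 [array([193., 258.]), array([260., 406.])] [285. 117.]
0 -0.005 [array([200., 286.]), array([268., 434.])] [284. 110.]
0 0 [array([199., 278.]), array([266., 426.])] [287. 107.]
0 0.005 [array([197., 269.]), array([265., 418.])] [290. 105.]
0.004 -0.005 [array([205., 297.]), array([272., 446.])] [289.  98.]
0.004 0 [array([203., 289.]), array([271., 438.])] [291.  96.]
0.004 0.005 [array([202., 281.]), array([269., 430.])] [294.  94.]
```

```bash
python3 -m inch '[1,-0.0046,0.037,-0.004,0, 1,-0.0046,0.037,-0.004,0, 1,-0.0046,0.037,-0.004,0, 1,-0.0046,0.038,-0.004,0, 1,-0.0046,0.038,-0.002,0, 1,-0.0047,0.038,0,0, 1,0,0,0,-8, 1,0,0,0,-8, 1,0,0,0,-8, 1,0,0,0,-8, 1,0,0,0,-8, 1,0,0,0,-8]'
python3 -m inch '[1,0,0,0,-8, 1,0,0,0,-8, 1,0,0,0,-8, 1,0,0,0,0, 1,0,0,0,0, 1,0,0,0,0]'
```

```text
time: 6.2
eef_pos: [0.6055, -0.0007, 0.2084]
tool_rot: [0.771, -3.04, -0.003]
force: [0.2, 0.1, -3.7]
grip_width: 0.0272
grip_force: 41.3
time: 6.8
eef_pos: [0.6064, -0.0008, 0.2103]
tool_rot: [1.377, -2.822, -0.002]
force: [-0.5, -0.2, -2.8]
grip_width: 0.0268
grip_force: 41.3
```

Run:
```python
from h import *
p=read_camera("scene"); s=get_state(); e=np.array(s["eef_pos"]); print(e,s["tool_rot"],s["force"],s["joint_positions"])
r=s["tool_rot"]; print("tool y yaw", np.degrees(np.arctan2(*(R.from_rotvec(r).as_matrix()[:2,1][::-1]))))
X=e.copy(); X[2]-=.03
u,v=proj(p,X).round().astype(int); print(u,v, "shaft",proj(p,[.606,0,.136]),"boss",proj(p,e+[0,0,.015]))
save(p["color"][v-36:v+36,u-48:u+48],"over.png",8)
```

```text
[ 0.6065589  -0.00083845  0.21058957] [ 1.37737270e+00 -2.82247874e+00 -1.18891342e-03] [-0.01456021 -0.03056226 -3.1302483 ] [-1.16119795e-01  3.35556024e-01  1.46897785e+00  1.19848087e-04
  1.33827965e+00 -2.59494878e+00]
tool y yaw 142.02483558787708
299 206 shaft [298.37630374 214.11683946] boss [300.74026722 196.17481575]
```

View pics/over.png

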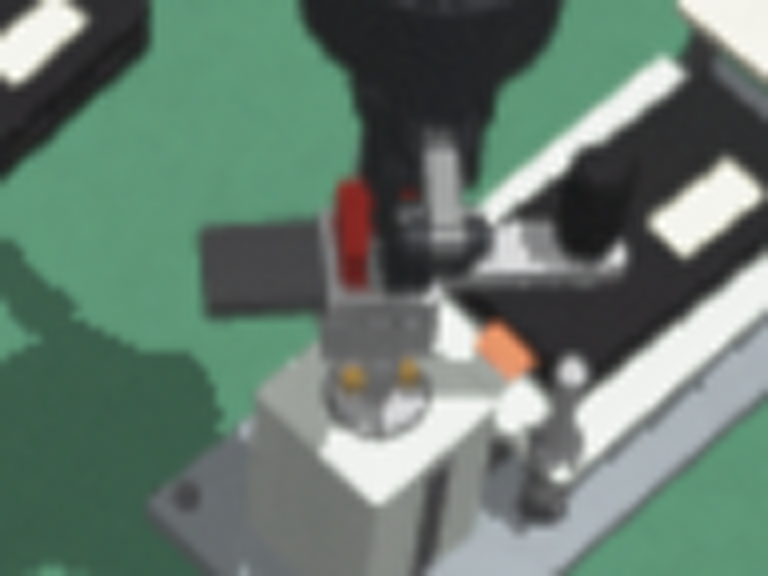

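Run:
```python
from h import *
from scipy.optimize import least_squares
p=read_camera("scene"); s=get_state(); e=np.array(s["eef_pos"])
tile=lambda X:(proj(p,X)-[251,170]+.5)*8-.5
print("shoulder pred",tile([.606,0,.114]),"key",tile([.6003,-.008,.126]),tile([.6115,.0078,.126]))
Rz=R.from_euler("z",52,degrees=True).as_matrix()
L=np.array([[-18,-18,0],[18,-18,0],[65,0,83],[-14,-14,60]])/1e3
O=np.array([[322,357],[437,362],[601,150],[340,185]],float)
f=lambda c:(np.array([tile(Rz@l+c) for l in L])-O).ravel()
r=least_squares(f,e-[0,0,.045]); print(r.x,r.fun.reshape(-1,2).round(1).tolist()); print("off from TCP in crank axes",Rz.T@(r.x-e))
```

```text
shoulder pred [378.09106218 389.48484789] key [351.2821141  374.67969021] [408.80476278 368.46403183]
[ 0.61108425 -0.01719487  0.2009435 ] [[-4.0, -9.4], [-3.4, -22.1], [6.6, -17.3], [0.5, 47.4]]
off from TCP in crank axes [-0.01014768 -0.01354476 -0.00988923]
```

Run:
```python
from h import *
from scipy.optimize import least_squares
p=read_camera("scene"); s=get_state(); e=np.array(s["eef_pos"])
tile=lambda X:(proj(p,X)-[251,170]+.5)*8-.5
Rz=R.from_euler("z",52,degrees=True).as_matrix()
L=np.array([[-18,-18,0],[18,-18,0],[65,0,83],[-14,-14,48]])/1e3
O=np.array([[322,357],[437,362],[603,155],[337,230]],float)
f=lambda c:((np.array([tile(Rz@(l+[c[0],0,c[1]])+e) for l in L])-O)*[[1,1],[1,1],[1,1],[1,0]]).ravel()
r=least_squares(f,[0,-.045]); print(r.x,r.fun.reshape(-1,2).round(1).tolist())
print("hub bottom centre",tile(Rz@[r.x[0],0,r.x[1]]+e))
```

```text
[-0.00575315 -0.04317414] [[-0.3, 5.7], [-3.3, -6.8], [-1.0, 0.7], [4.4, 0.0]]
hub bottom centre [371.10191163 310.76168956]
```

```bash
python3 -m inch '[1,-0.006,0.001,0,-2, 1,0,0,0.01,0, 1,0,0,0.01,0, 1,0,0,0.01,0, 1,0,0,0.008,0, 1,0,0,0,0]'
python3 -m inch '[1,0,0,0.004,0, 1,0,0,0.004,0, 1,0,0,0,0]'
```

```text
time: 7.55
eef_pos: [0.6092, 0.0043, 0.1715]
tool_rot: [1.428, -2.796, -0.001]
force: [0.8, -0.7, -4.1]
grip_width: 0.0275
grip_force: 41.2
time: 7.85
eef_pos: [0.6095, 0.0045, 0.1649]
tool_rot: [1.429, -2.797, -0.001]
force: [-0.1, 0.1, -3.2]
grip_width: 0.027
grip_force: 41.2
```

```bash
python3 -m inch '[1,0,0,0.003,0, 1,0,0,0.003,0, 1,0,0,0.002,0, 1,0,0,0,0, 1,0,0,0,0]'
```

```text
time: 8.35
eef_pos: [0.6098, 0.0046, 0.1589]
tool_rot: [-1.428, 2.797, -0.001]
force: [-2.5, 0.4, 6.1]
grip_width: 0.0269
grip_force: 42.3
```

```bash
python3 -m inch '[-1,0,0,0,0, -1,0,0,0,0, -1,0,0,0,0, -1,0,0,0,0]'
python3 - <<'E'
from h import *
from scipy.optimize import least_squares
p=read_camera("scene"); s=get_state(); print(s["eef_pos"],s["force"],s["grip_width"])
im=p["color"][170:242,251:347]
tile=lambda X:(proj(p,X)-[251,170]+.5)*8-.5
Rz=R.from_euler("z",54,degrees=True).as_matrix()
big=cv2.resize(im,None,fx=8,fy=8,interpolation=cv2.INTER_CUBIC)
for z,c in ((.114,(255,0,255)),(.126,(0,255,255))):
    for l in ([-18,-18,0],[18,-18,0],[65,0,83],[-18,-18,25],[-14,14,60],[14,14,60],[14,-14,60],[-14,-14,60]):
        q=tile(Rz@(np.array(l)/1e3)+[.606,0,z]); cv2.circle(big,tuple(int(t) for t in q),4,c,1)
save(big,"seat.png")
E
```

```text
time: 8.75
eef_pos: [0.6098, 0.0045, 0.1571]
tool_rot: [1.429, -2.798, -0.0]
force: [0.4, -0.3, -0.8]
grip_width: 0.0826
grip_force: 0.0
[0.6097701  0.00447531 0.15710569] [-0.13144754  0.44076969 -0.12829273] 0.08532191350277296
```

View pics/seat.png

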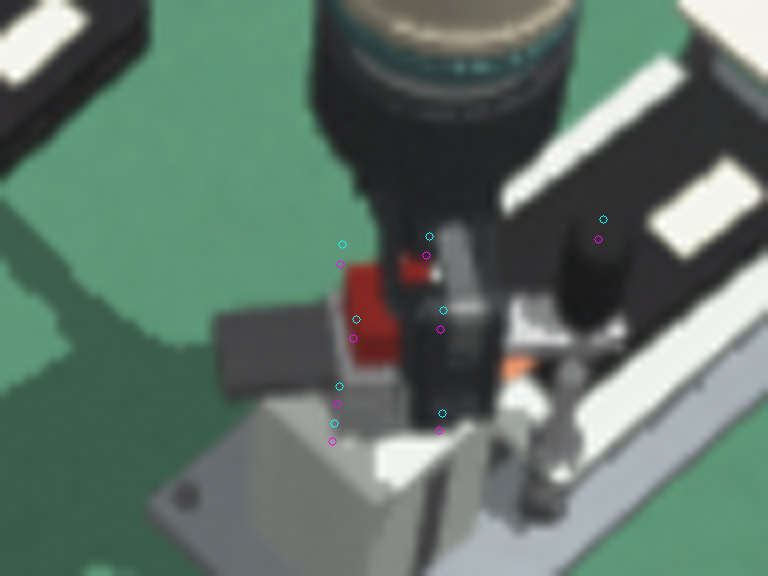

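```bash
python3 -m inch '[-1,0.0058,0,0,0, 1,0,0,0,0, 1,0,0,0,0, 1,0,0,0,0, 1,0,0,0,0, 1,0,0,0,0, 1,0,0,0,0, 1,0,0,0,4, 1,0,0,0,8, 1,0,0,0,8]' 40
python3 - <<'E'
from h import *
s=get_state(); print(s["force"],s["moment"],s["joint_positions"][5])
E
```

```text
time: 9.8
eef_pos: [0.6069, -0.0001, 0.1575]
tool_rot: [-0.913, 3.005, -0.0]
force: [1.2, 0.5, 1.3]
grip_width: 0.027
grip_force: 43.8
[1.16670034 0.54329115 1.31967163] [ 0.04438844 -0.1428066   0.19675598] -2.2760448368404202
```

```bash
python3 -m inch '[1,0,0,0,8.5, 1,0,0,0,8.5, 1,0,0,0,8.5, 1,0,0,0,8.5, 1,0,0,0,8.5, 1,0,0,0,8.5, 1,0,0,0,8.5, 1,0,0,0,8.5, 1,0,0,0,8.5, 1,0,0,0,8.5, 1,0,0,0,8.5, 1,0,0,0,8.5]'
python3 -m inch '[1,0,0,0,8.5, 1,0,0,0,8.5, 1,0,0,0,8.5, 1,0,0,0,8.5, 1,0,0,0,8.5, 1,0,0,0,8.5, 1,0,0,0,8.5, 1,0,0,0,8.5, 1,0,0,0,8.5, 1,0,0,0,8.5, 1,0,0,0,8.5, 1,0,0,0,8.5]'
python3 -m inch '[1,0,0,0,8.5, 1,0,0,0,8.5, 1,0,0,0,8.5, 1,0,0,0,8.5, 1,0,0,0,8.5, 1,0,0,0,8.5, 1,0,0,0,8.5, 1,0,0,0,8.5, 1,0,0,0,0]'
python3 - <<'E'
from h import *
s=get_state(); print(s["force"],s["moment"],s["joint_positions"][5])
tiles=[]
for c in ("scene","top"):
    p=read_camera(c)
    a=(310,150) if c=="scene" else (130,120)
    tiles.append(cv2.resize(p["color"][a[1]:a[1]+80,a[0]:a[0]+64 if c=="scene" else a[0]+64],(400,500),interpolation=cv2.INTER_CUBIC))
save(np.hstack(tiles),"deck.png")
E
```

```text
time: 11.0
eef_pos: [0.6061, -0.0, 0.1575]
tool_rot: [-1.761, -2.601, 0.0]
force: [-0.7, 1.2, 2.1]
grip_width: 0.0271
grip_force: 43.9
time: 12.2
eef_pos: [0.6063, 0.0008, 0.1575]
tool_rot: [-3.128, -0.268, -0.0]
force: [-2.1, 1.4, 1.2]
grip_width: 0.0271
grip_force: 43.8
time: 13.1
eef_pos: [0.6069, 0.0006, 0.1575]
tool_rot: [-2.748, 1.519, -0.001]
force: [-0.0, 2.0, 0.1]
grip_width: 0.0267
grip_force: 43.7
[-0.02107329  1.96012559  0.0851804 ] [ 0.38343968 -0.18470514  0.02452359] 2.465582018862637
```

View pics/deck.png

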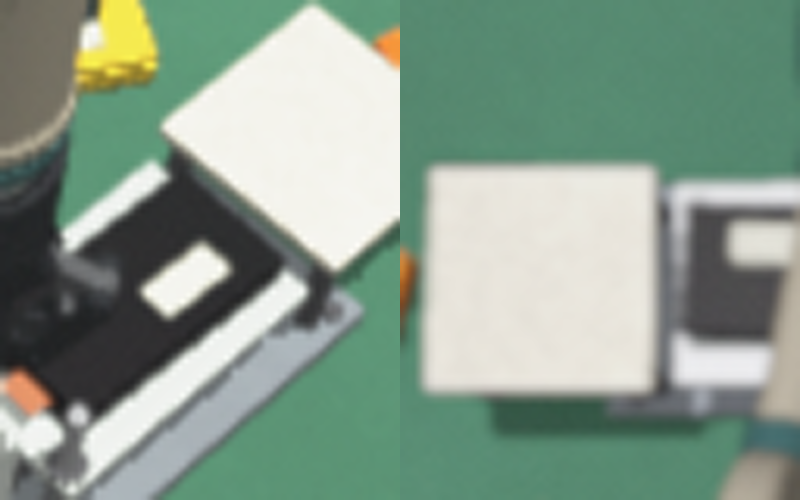

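Crank home; first stroke gave about 290° with little force. In this picture the deck corners are at left tile (312,3), (162,127), (335,270), and the platform is still lower. I'll measure the deck height by fitting its known square in both views.

```bash
cat > deck.py <<'E'
from h import *
from scipy.optimize import least_squares
def deckfit(P):
    obs={}
    for c,seed in (("scene",(362,173)),("top",(153,165))):
        p=P[c]; im=cv2.resize(p["color"],None,fx=4,fy=4,interpolation=cv2.INTER_CUBIC).min(2)
        m=(im>(165 if c=="scene" else 160)).astype(np.uint8)
        m=cv2.morphologyEx(m,cv2.MORPH_OPEN,np.ones((9,9)))
        n,l=cv2.connectedComponents(m); k=l[seed[1]*4,seed[0]*4]
        ct=max(cv2.findContours((l==k).astype(np.uint8),0,1)[0],key=cv2.contourArea)
        h=cv2.convexHull(ct); q=cv2.approxPolyDP(h,25,True)[:,0].astype(float)
        # refine: fit lines to contour pts near each side
        pts=ct[:,0].astype(float); L=[]
        for i in range(len(q)):
            a,b=q[i],q[(i+1)%len(q)]; d=(b-a)/np.linalg.norm(b-a); t=(pts-a)@d; o=np.abs((pts-a)@[-d[1],d[0]])
            s=pts[(t>12)&(t<np.linalg.norm(b-a)-12)&(o<8)].astype(np.float32); v=cv2.fitLine(s,cv2.DIST_HUBER,0,.01,.01).ravel(); L.append(np.cross([*v[2:],1],[*(v[2:]+v[:2]),1]))
        C=[]
        for i in range(len(L)): x=np.cross(L[i-1],L[i]); C.append((x[:2]/x[2]+.5)/4-.5)
        obs[c]=np.array(C); print(c,obs[c].round(2).tolist())
    def mod(x): 
        r=R.from_euler("z",x[3]).as_matrix(); return [r@np.array([a,b,0])*.055+x[:3] for a,b in ((1,1),(1,-1),(-1,-1),(-1,1))]
    def f(x):
        out=[]
        for c in obs:
            for X in mod(x):
                u=proj(P[c],X); d=obs[c]-u; out+=list(d[np.argmin((d**2).sum(1))])
        return out
    for z in (.08,):
        r=least_squares(f,[.606,.268,z,0]); print(r.x.round(4),np.round(r.fun,2).tolist())
    return r.x
if __name__=="__main__": deckfit({c:read_camera(c) for c in("scene","top")})
E
python3 deck.py
```

```text
scene [[359.51, 149.81], [387.72, 171.92], [363.3, 192.86], [334.79, 169.59]]
top [[170.39, 146.12], [170.24, 182.12], [132.88, 182.12], [134.37, 146.12]]
[ 0.6066  0.2668  0.0831 -0.004 ] [-0.02, 0.22, 0.11, 0.2, -0.1, -0.02, 0.04, -0.2, -0.14, -0.12, 0.06, -0.15, 0.61, 0.19, -0.65, 0.24]
```

```bash
python3 -m inch '[-1,0,0,0,0, -1,0,0,0,0, -1,0,0,0,0, -1,0,0,0,0, -1,0,0,-0.024,0, -1,0,0,-0.024,0, -1,0,0,0,-8.5, -1,0,0,0,-8.5, -1,0,0,0,-8.5, -1,0,0,0,-8.5, -1,0,0,0,-8.5, -1,0,0,0,-8.5]'
python3 -m inch '[-1,0,0,0,-8.5, -1,0,0,0,-8.5, -1,0,0,0,-8.5, -1,0,0,0,-8.5, -1,0,0,0,-8.5, -1,0,0,0,-8.5, -1,0,0,0,-8.5, -1,0,0,0,-8.5, -1,0,0,0,-8.5, -1,0,0,0,-8.5, -1,0,0,0,-8.5, -1,0,0,0,-8.5]'
python3 -m inch '[-1,0,0,0,-8.5, -1,0,0,0,-8.5, -1,0,0,0,-8.5, -1,0,0,0,-1.5, -1,0,0,0,0, -1,0,0,0,0]'
python3 - <<'E'
from h import *
s=get_state(); print(s["joint_positions"][5], np.degrees(np.arctan2(*(R.from_rotvec(s["tool_rot"]).as_matrix()[:2,1][::-1]))),s["eef_pos"])
E
```

```text
time: 14.5
eef_pos: [0.6062, -0.0005, 0.2053]
tool_rot: [3.136, -0.179, -0.0]
force: [0.0, 0.7, 0.2]
grip_width: 0.0851
grip_force: 0.0
time: 15.7
eef_pos: [0.6062, -0.0004, 0.2052]
tool_rot: [-2.113, -2.325, 0.001]
force: [0.1, -0.4, 0.7]
grip_width: 0.0852
grip_force: 0.0
time: 16.3
eef_pos: [0.6063, -0.0003, 0.2053]
tool_rot: [-1.523, -2.748, 0.0]
force: [0.1, -0.1, -0.1]
grip_width: 0.085
grip_force: 0.0
-0.6736503524628762 31.9979997407627 [ 6.06259355e-01 -2.94294301e-04  2.05288992e-01]
```

```bash
python3 -m inch '[-1,0,0,0.024,0, -1,0,0,0.024,0, -1,0,0,0,0, 1,0,0,0,0, 1,0,0,0,0, 1,0,0,0,0, 1,0,0,0,0, 1,0,0,0,0, 1,0,0,0,0, 1,0,0,0,8.5, 1,0,0,0,8.5, 1,0,0,0,8.5]'
python3 -m inch '[1,0,0,0,8.5, 1,0,0,0,8.5, 1,0,0,0,8.5, 1,0,0,0,8.5, 1,0,0,0,8.5, 1,0,0,0,8.5, 1,0,0,0,8.5, 1,0,0,0,8.5, 1,0,0,0,8.5, 1,0,0,0,8.5, 1,0,0,0,8.5, 1,0,0,0,8.5]'
python3 -m inch '[1,0,0,0,8.5, 1,0,0,0,8.5, 1,0,0,0,8.5, 1,0,0,0,8.5, 1,0,0,0,8.5, 1,0,0,0,8.5, 1,0,0,0,1.5, -1,0,0,0,0, -1,0,0,0,0, -1,0,0,0,0, -1,0,0,0,0, -1,0,0,-0.024,0]'
python3 -m inch '[-1,0,0,-0.024,0, -1,0,0,0,-8.5, -1,0,0,0,-8.5, -1,0,0,0,-8.5, -1,0,0,0,-8.5, -1,0,0,0,-8.5, -1,0,0,0,-8.5, -1,0,0,0,-8.5, -1,0,0,0,-8.5, -1,0,0,0,-8.5, -1,0,0,0,-8.5, -1,0,0,0,-8.5]'
python3 -m inch '[-1,0,0,0,-8.5, -1,0,0,0,-8.5, -1,0,0,0,-8.5, -1,0,0,0,-8.5, -1,0,0,0,-8.5, -1,0,0,0,-8.5, -1,0,0,0,-8.5, -1,0,0,0,-8.5, -1,0,0,0,-8.5, -1,0,0,0,-8.5, -1,0,0,0,-1.5, -1,0,0,0,0]'
```

```text
time: 17.5
eef_pos: [0.6066, -0.0004, 0.1585]
tool_rot: [2.095, 2.339, 0.001]
force: [-2.4, -0.7, 6.1]
grip_width: 0.0269
grip_force: 42.6
time: 18.7
eef_pos: [0.6059, 0.0003, 0.1585]
tool_rot: [-3.137, 0.156, 0.0]
force: [-2.2, 1.7, 7.7]
grip_width: 0.0268
grip_force: 42.7
time: 19.9
eef_pos: [0.6039, -0.0001, 0.1781]
tool_rot: [2.747, -1.519, -0.011]
force: [0.3, -0.5, -0.1]
grip_width: 0.0856
grip_force: 0.0
time: 21.1
eef_pos: [0.6063, -0.0003, 0.205]
tool_rot: [-2.988, -0.97, 0.001]
force: [0.1, 0.7, -0.8]
grip_width: 0.0852
grip_force: 0.0
time: 22.3
eef_pos: [0.6063, -0.0003, 0.2052]
tool_rot: [-1.523, -2.747, 0.0]
force: [0.0, 0.1, -0.2]
grip_width: 0.0856
grip_force: 0.0
```

Works as planned; three more half turns are needed. Repeating.

```bash
python3 -m inch '[-1,0,0,0.024,0, -1,0,0,0.024,0, -1,0,0,0,0, 1,0,0,0,0, 1,0,0,0,0, 1,0,0,0,0, 1,0,0,0,0, 1,0,0,0,0, 1,0,0,0,0, 1,0,0,0,8.5, 1,0,0,0,8.5, 1,0,0,0,8.5]'
python3 -m inch '[1,0,0,0,8.5, 1,0,0,0,8.5, 1,0,0,0,8.5, 1,0,0,0,8.5, 1,0,0,0,8.5, 1,0,0,0,8.5, 1,0,0,0,8.5, 1,0,0,0,8.5, 1,0,0,0,8.5, 1,0,0,0,8.5, 1,0,0,0,8.5, 1,0,0,0,8.5]'
python3 -m inch '[1,0,0,0,8.5, 1,0,0,0,8.5, 1,0,0,0,8.5, 1,0,0,0,8.5, 1,0,0,0,8.5, 1,0,0,0,8.5, 1,0,0,0,1.5, -1,0,0,0,0, -1,0,0,0,0, -1,0,0,0,0, -1,0,0,0,0, -1,0,0,-0.024,0]'
python3 -m inch '[-1,0,0,-0.024,0, -1,0,0,0,-8.5, -1,0,0,0,-8.5, -1,0,0,0,-8.5, -1,0,0,0,-8.5, -1,0,0,0,-8.5, -1,0,0,0,-8.5, -1,0,0,0,-8.5, -1,0,0,0,-8.5, -1,0,0,0,-8.5, -1,0,0,0,-8.5, -1,0,0,0,-8.5]'
python3 -m inch '[-1,0,0,0,-8.5, -1,0,0,0,-8.5, -1,0,0,0,-8.5, -1,0,0,0,-8.5, -1,0,0,0,-8.5, -1,0,0,0,-8.5, -1,0,0,0,-8.5, -1,0,0,0,-8.5, -1,0,0,0,-8.5, -1,0,0,0,-8.5, -1,0,0,0,-1.5, -1,0,0,0,0]'
python3 -m inch '[-1,0,0,0.024,0, -1,0,0,0.024,0, -1,0,0,0,0, 1,0,0,0,0, 1,0,0,0,0, 1,0,0,0,0, 1,0,0,0,0, 1,0,0,0,0, 1,0,0,0,0, 1,0,0,0,8.5, 1,0,0,0,8.5, 1,0,0,0,8.5]'
python3 -m inch '[1,0,0,0,8.5, 1,0,0,0,8.5, 1,0,0,0,8.5, 1,0,0,0,8.5, 1,0,0,0,8.5, 1,0,0,0,8.5, 1,0,0,0,8.5, 1,0,0,0,8.5, 1,0,0,0,8.5, 1,0,0,0,8.5, 1,0,0,0,8.5, 1,0,0,0,8.5]'
python3 -m inch '[1,0,0,0,8.5, 1,0,0,0,8.5, 1,0,0,0,8.5, 1,0,0,0,8.5, 1,0,0,0,8.5, 1,0,0,0,8.5, 1,0,0,0,1.5, -1,0,0,0,0, -1,0,0,0,0, -1,0,0,0,0, -1,0,0,0,0, -1,0,0,-0.024,0]'
python3 -m inch '[-1,0,0,-0.024,0, -1,0,0,0,0]'
python3 - <<'E'
from h import *
p=read_camera("scene");q=read_camera("top")
save(np.hstack([cv2.resize(p["color"][150:240,280:376],(480,450),interpolation=cv2.INTER_CUBIC),cv2.resize(q["color"][130:220,130:194],(320,450),interpolation=cv2.INTER_CUBIC)]),"lev.png")
E
python3 deck.py
```

```text
time: 23.5
eef_pos: [0.6067, -0.0004, 0.1586]
tool_rot: [2.095, 2.339, 0.001]
force: [-1.2, -0.6, 5.1]
grip_width: 0.0272
grip_force: 42.1
time: 24.7
eef_pos: [0.6059, 0.0003, 0.1586]
tool_rot: [-3.137, 0.157, -0.0]
force: [-2.0, 1.9, 7.9]
grip_width: 0.0268
grip_force: 42.3
time: 25.9
eef_pos: [0.6039, -0.0001, 0.178]
tool_rot: [2.746, -1.519, -0.012]
force: [-0.2, -0.6, -0.2]
grip_width: 0.0857
grip_force: 0.0
time: 27.1
eef_pos: [0.6063, -0.0003, 0.205]
tool_rot: [-2.988, -0.97, 0.0]
force: [0.8, 0.1, -0.1]
grip_width: 0.0853
grip_force: 0.0
time: 28.3
eef_pos: [0.6063, -0.0003, 0.2051]
tool_rot: [-1.523, -2.747, 0.0]
force: [0.2, 0.5, -0.7]
grip_width: 0.0856
grip_force: 0.0
time: 29.5
eef_pos: [0.6067, -0.0004, 0.1586]
tool_rot: [2.095, 2.339, 0.001]
force: [-1.5, -0.5, 6.7]
grip_width: 0.0267
grip_force: 41.3
time: 30.7
eef_pos: [0.606, 0.0002, 0.1586]
tool_rot: [-3.137, 0.156, -0.0]
force: [-2.3, 1.1, 6.9]
grip_width: 0.0272
grip_force: 41.3
time: 31.9
eef_pos: [0.6039, -0.0001, 0.178]
tool_rot: [2.746, -1.519, -0.012]
force: [-0.2, 0.6, 0.1]
grip_width: 0.0854
grip_force: 0.0
time: 32.1
eef_pos: [0.6086, -0.0006, 0.2086]
tool_rot: [-2.747, 1.519, -0.01]
force: [0.4, 0.2, -0.1]
grip_width: 0.0853
grip_force: 0.0
scene [[359.46, 149.79], [387.72, 171.93], [363.26, 192.9], [334.86, 169.54]]
top [[170.23, 146.12], [170.09, 182.12], [133.02, 182.12], [134.43, 146.12]]
[ 0.6065  0.2669  0.083  -0.0039] [-0.03, 0.23, 0.06, 0.23, -0.04, -0.07, -0.01, -0.22, -0.05, -0.14, -0.07, -0.17, 0.49, 0.18, -0.49, 0.22]
```

View pics/lev.png

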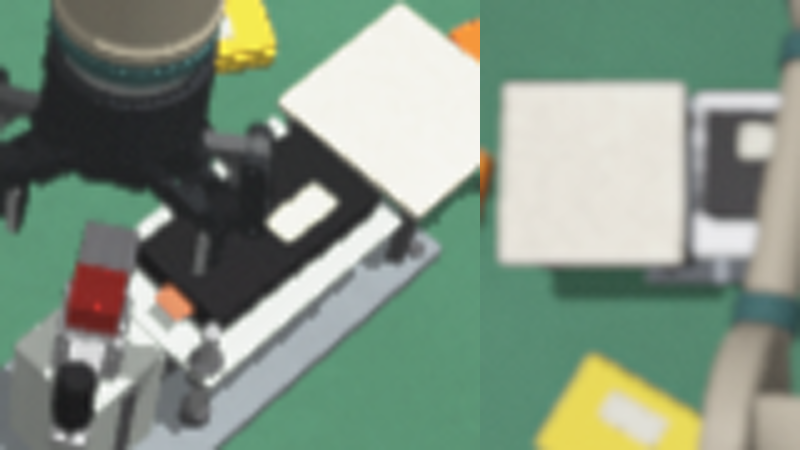

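```bash
cat > lev.py <<'E'
from h import *
P={c:read_camera(c) for c in("scene","top")}
def prof(p,A,d,n,thr):  # white->dark crossing along image normal of 3D edge at A, averaged
    im=cv2.min(cv2.min(p["color"][...,0],p["color"][...,1]),p["color"][...,2]).astype(np.float32)
    out=[]
    for a in A:
        u=proj(p,a); nn=proj(p,a+n*.01)-u; nn/=np.linalg.norm(nn)
        t=np.arange(-4,4.01,.05); s=cv2.remap(im,(u[0]+t*nn[0]).astype(np.float32)[None],(u[1]+t*nn[1]).astype(np.float32)[None],cv2.INTER_CUBIC)[0]
        lo=s[len(t)//2:].min(); hi=np.median(s[(t<-1)&(t>-3)])
        k=np.argmin(np.gradient(cv2.GaussianBlur(s[None],(0,0),6)[0])[20:-20])+20; out.append(t[k])
        sc=np.linalg.norm(proj(p,a+n*.001)-u)
    nz=proj(p,A[0]+[0,0,.001])-proj(p,A[0]); nn=proj(p,A[0]+n*.001)-proj(p,A[0])
    return np.median(out),np.std(out),sc,nz@nn/np.linalg.norm(nn)
n=np.array([1,0,0.])
for name,x0,ys,z0 in (("deck",.6615,(.23,.31),.083),("plat",.656,(.11,.19),.0784)):
    M=[];b=[]
    for c in P:
        A=[np.array([x0,y,z0]) for y in np.linspace(*(ys if not(name=="plat" and c=="top") else (.165,.2)),12)]
        m,sd,sx,sz=prof(P[c],A,None,n,0); M.append([sx,sz]); b.append(m); print(name,c,round(m,2),round(sd,2))
    print(name,"dx,dz mm",np.linalg.solve(M,b).round(2), "z",z0*1e3+np.linalg.solve(M,b)[1])
E
python3 lev.py
```

```text
deck scene 0.35 0.09
deck top 0.5 0.02
deck dx,dz mm [1.29 1.28] z 84.28274755260836
plat scene 0.2 0.11
plat top 0.4 0.0
plat dx,dz mm [0.94 1.54] z 79.93774336351217
```

Deck minus platform is now about 4.4–4.6 mm by two methods, so about 200° remain; I'll do one more stroke of about 188°.

```bash
python3 -m inch '[-1,0,0,0,-8.5, -1,0,0,0,-8.5, -1,0,0,0,-8.5, -1,0,0,0,-8.5, -1,0,0,0,-8.5, -1,0,0,0,-8.5, -1,0,0,0,-8.5, -1,0,0,0,-8.5, -1,0,0,0,-8.5, -1,0,0,0,-8.5, -1,0,0,0,-8.5, -1,0,0,0,-8.5]'
python3 -m inch '[-1,0,0,0,-8.5, -1,0,0,0,-8.5, -1,0,0,0,-8.5, -1,0,0,0,-8.5, -1,0,0,0,-8.5, -1,0,0,0,-8.5, -1,0,0,0,-8.5, -1,0,0,0,-8.5, -1,0,0,0,-8.5, -1,0,0,0,-1.5, -1,0,0,0,0]'
python3 -m inch '[-1,0,0,0.024,0, -1,0,0,0.024,0, -1,0,0,0,0, 1,0,0,0,0, 1,0,0,0,0, 1,0,0,0,0, 1,0,0,0,0, 1,0,0,0,0, 1,0,0,0,0, 1,0,0,0,8.5, 1,0,0,0,8.5, 1,0,0,0,8.5]'
python3 -m inch '[1,0,0,0,8.5, 1,0,0,0,8.5, 1,0,0,0,8.5, 1,0,0,0,8.5, 1,0,0,0,8.5, 1,0,0,0,8.5, 1,0,0,0,8.5, 1,0,0,0,8.5, 1,0,0,0,8.5, 1,0,0,0,8.5, 1,0,0,0,8.5, 1,0,0,0,8.5]'
python3 -m inch '[1,0,0,0,8.5, 1,0,0,0,8.5, 1,0,0,0,8.5, 1,0,0,0,8.5, 1,0,0,0,8.5, 1,0,0,0,8.5, 1,0,0,0,8, 1,0,0,0,0, 1,0,0,0,0]'
sed -i 's/.0784)/.0826)/' lev.py; python3 lev.py
```

```text
time: 33.6
eef_pos: [0.6058, -0.0002, 0.2043]
tool_rot: [-2.907, -1.188, 0.002]
force: [-0.3, 0.5, 0.5]
grip_width: 0.0855
grip_force: 0.0
time: 34.7
eef_pos: [0.606, -0.0002, 0.2046]
tool_rot: [-1.523, -2.746, 0.001]
force: [-0.7, 0.6, -0.7]
grip_width: 0.0857
grip_force: 0.0
time: 35.9
eef_pos: [0.6067, -0.0004, 0.1586]
tool_rot: [2.095, 2.339, 0.001]
force: [-1.6, -0.3, 6.5]
grip_width: 0.027
grip_force: 40.6
time: 37.1
eef_pos: [0.6059, 0.0002, 0.1586]
tool_rot: [-3.137, 0.157, -0.0]
force: [-3.0, 1.4, 6.8]
grip_width: 0.0268
grip_force: 40.7
time: 38.0
eef_pos: [0.6062, 0.0008, 0.1586]
tool_rot: [-2.657, 1.673, 0.001]
force: [-1.4, 1.9, 7.9]
grip_width: 0.0266
grip_force: 39.4
deck scene 0.35 0.09
deck top 0.5 0.02
deck dx,dz mm [1.29 1.28] z 84.28274755260836
plat scene 0.2 0.11
plat top 0.95 0.01
plat dx,dz mm [1.85 5.47] z 88.06942414783822
```

```bash
python3 -m inch '[-1,0,0,0,0, -1,0,0,0,0, -1,0,0,0,0, -1,0,0,0,0, -1,0,0,-0.03,0, -1,0,0,-0.04,0, -1,0,0,-0.04,0, -1,0,0,-0.04,0, -1,0,0,0,0, -1,0,0,0,0]'
python3 lev.py
python3 - <<'E'
from h import *
p=read_camera("scene");q=read_camera("top")
save(np.hstack([cv2.resize(p["color"][150:240,280:376],(480,450),interpolation=cv2.INTER_CUBIC),cv2.resize(q["color"][130:220,130:194],(320,450),interpolation=cv2.INTER_CUBIC)]),"fin.png")
E
```

```text
time: 39.1
eef_pos: [0.6067, -0.0003, 0.3082]
tool_rot: [-2.658, 1.673, -0.003]
force: [-0.2, 0.7, -1.6]
grip_width: 0.0852
grip_force: 0.0
deck scene 0.35 0.08
deck top 0.5 0.02
deck dx,dz mm [1.29 1.28] z 84.28274755260836
plat scene 0.22 0.11
plat top 0.87 1.37
plat dx,dz mm [1.76 4.76] z 87.36437387422598
```

View pics/fin.png

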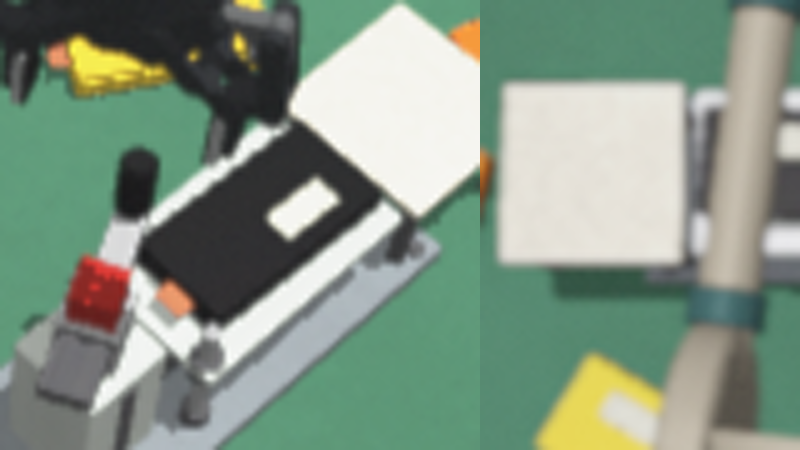

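```bash
python3 -m inch '[-1,0.045,-0.01,0,0, -1,0.045,-0.01,0,0, -1,0.045,-0.01,0,0, -1,0.045,-0.01,0,0, -1,0.045,-0.01,0,0, -1,0,0,0,0, -1,0,0,0,0]'
grep -n plat lev.py|head -1; sed -i 's/(.165,.2)/(.11,.19)/' lev.py; python3 lev.py
python3 - <<'E'
from h import *
p=read_camera("scene");q=read_camera("top")
save(np.hstack([cv2.resize(p["color"][160:240,270:350],(400,400),interpolation=cv2.INTER_CUBIC),cv2.resize(q["color"][130:210,175:255],(400,400),interpolation=cv2.INTER_CUBIC)]),"fin2.png")
E
```

```text
time: 40.0
eef_pos: [0.7486, -0.1825, 0.3038]
tool_rot: [2.657, -1.675, -0.008]
force: [0.2, -0.2, 0.3]
grip_width: 0.0852
grip_force: 0.0
15:for name,x0,ys,z0 in (("deck",.6615,(.23,.31),.083),("plat",.656,(.11,.19),.0826)):
deck scene 0.35 0.09
deck top 0.47 0.02
deck dx,dz mm [1.25 1.09] z 84.08851189162208
plat scene 0.2 0.11
plat top 0.9 0.02
plat dx,dz mm [1.76 5.1 ] z 87.69563236227911
```

View pics/fin2.png

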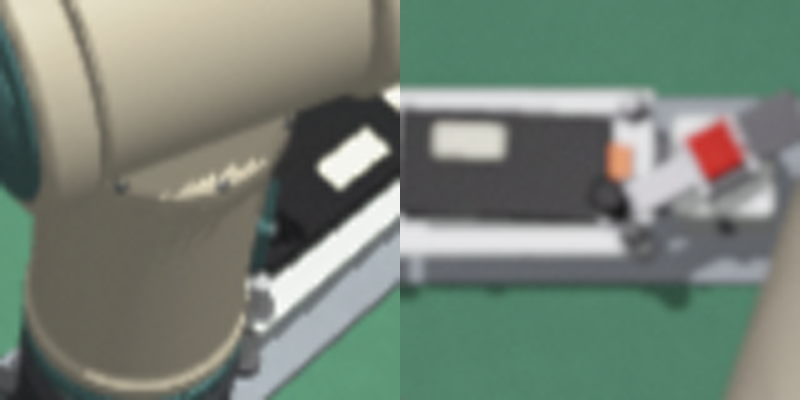

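```bash
python3 -m inch '[-1,-0.004,0.043,0,0, -1,-0.004,0.043,0,0, -1,-0.004,0.043,0,0, -1,-0.004,0.043,0,0, -1,-0.004,0.043,0,0, -1,-0.004,0.043,0,0, -1,-0.004,0.043,0,0, -1,-0.004,0.043,0,0, -1,-0.004,0.043,0,0, -1,0,0,0,0]'
cat > lev2.py <<'E'
from h import *
exec(open("lev.py").read().split("n=np.array")[0].split("import *",1)[1])
n=np.array([1,0,0.])
for name,h,ys,z0 in (("deck",.055,(.225,.31),.083),("plat",.05,(.12,.19),.0825)):
    M=[];b=[]
    for c in P:
        r=[]
        for s in (1,-1):
            A=[np.array([.6065+s*h,y,z0]) for y in np.linspace(*ys,20)]
            m,sd,sx,sz=prof(P[c],A,None,n*s,0); r.append((s*m,sx,s*sz,sd))
        r=np.array(r); print(name,c,r[:,[0,3]].round(2).tolist()); M.append(r[:,1:3].mean(0)); b.append(r[:,0].mean())
    d=np.linalg.solve(M,b)*1; print(name,"dx,dz mm",d.round(2))
E
python3 lev2.py; python3 deck.py
python3 - <<'E'
from h import *
p=read_camera("scene"); save(p["color"][130:250,260:420],"fin3.png",5)
E
```

```text
time: 41.2
eef_pos: [0.3796, -0.3161, 0.3087]
tool_rot: [2.653, -1.677, 0.0]
force: [0.7, -0.0, 0.4]
grip_width: 0.0853
grip_force: 0.0
deck scene [[0.42, 0.16], [-0.1, 0.09]]
deck top [[0.5, 0.01], [-0.92, 0.33]]
deck dx,dz mm [-0.19 -2.93]
plat scene [[0.05, 0.09], [-0.3, 0.1]]
plat top [[0.75, 0.03], [-0.6, 0.23]]
plat dx,dz mm [0.   1.42]
scene [[359.48, 149.8], [387.81, 171.9], [363.23, 192.96], [335.11, 169.29]]
top [[170.38, 146.12], [170.38, 182.12], [132.85, 182.12], [134.28, 146.12]]
[ 0.6066  0.2669  0.0834 -0.0046] [0.02, 0.24, 0.02, 0.34, 0.19, -0.25, -0.04, -0.16, -0.2, -0.08, 0.06, -0.13, 0.79, 0.21, -0.63, 0.27]
```

View pics/fin3.png

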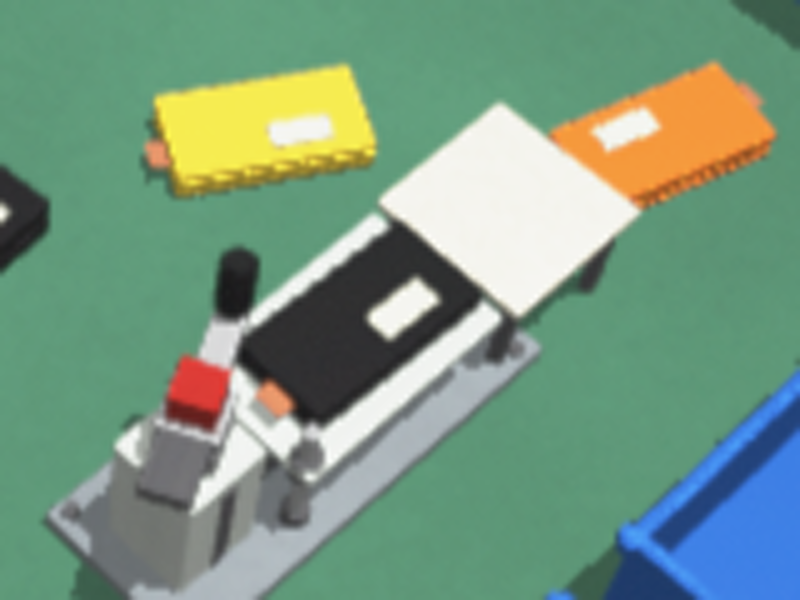

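```bash
cat > lev3.py <<'E'
from h import *
exec(open("lev.py").read().split("n=np.array")[0].split("import *",1)[1])
X=np.array([1.,0,0]);Y=np.array([0,1.,0])
for name,hx,y0,hy,z0,ys in (("deck",.055,.2668,.055,.083,(.22,.315)),("plat",.05,.125,.08,.0825,(.13,.195))):
    Mx=[];bx=[];My=[];by=[]
    yy=np.linspace(*ys,20)
    for c,s in (("top",1),("scene",-1)):
        m,sd,sx,sz=prof(P[c],[np.array([.6065+s*hx,y,z0]) for y in yy],None,X*s,0); Mx.append([s*sx,sz]);bx.append(m); print(name,c,"x",round(m,2),round(sd,2))
        xs=np.linspace(.57,.645,20) if name=="deck" else np.linspace(.645,.651,5)
        m,sd,sx,sz=prof(P[c],[np.array([x,y0+hy,z0]) for x in xs],None,Y,0); My.append([sx,sz]);by.append(m); print(name,c,"y",round(m,2),round(sd,2))
    print(name,"x-sol",np.linalg.solve(Mx,bx).round(2),"y-sol",np.linalg.solve(My,by).round(2),"M",np.round(Mx+My,2).tolist())
    d=np.linalg.lstsq(np.array([[a,0,b] for a,b in Mx]+[[0,a,b] for a,b in My]),np.array(bx+by),rcond=None)[0]; print(name,"z mm",z0*1e3+d[2],d)
E
python3 lev3.py
```

```text
deck top x 0.5 0.02
deck top y 0.95 0.25
deck scene x 0.2 0.1
deck scene y 0.12 0.11
deck x-sol [0.63 4.52] y-sol [ 5.47 -7.99] M [[0.32, 0.07], [-0.31, 0.09], [0.33, 0.1], [0.28, 0.18]]
deck z mm 84.1521583259822 [0.522064   1.33022102 1.15215833]
plat top x 0.77 0.03
plat top y 0.3 0.12
plat scene x 0.3 0.1
plat scene y -0.0 0.08
plat x-sol [1.07 6.61] y-sol [ 1.5  -2.64] M [[0.32, 0.07], [-0.32, 0.1], [0.33, 0.07], [0.3, 0.17]]
plat z mm 86.22979265118065 [ 0.92112004 -0.92108767  3.72979265]
```

```bash
python3 - <<'E'
s=open("lev3.py").read()
s=s.replace('X=np.array','''def prof(p,A,d,n,thr):
    im=p["color"].astype(np.float32)[...,0]; out=[]
    for a in A:
        u=proj(p,a); nn=proj(p,a+n*.01)-u; nn/=np.linalg.norm(nn); t=np.arange(-3,3.01,.05)
        s=cv2.remap(im,(u[0]+t*nn[0]).astype(np.float32)[None],(u[1]+t*nn[1]).astype(np.float32)[None],cv2.INTER_LINEAR)[0]
        hi=np.median(s[t<-1.6]); lo=s[(t>0)].min(); k=np.argmax(s[20:]<(hi+lo)/2)+20; out.append(t[k])
    u=proj(p,A[0]); nn=proj(p,A[0]+n*.001)-u; l=np.linalg.norm(nn)
    return np.mean(out),np.std(out),l,(proj(p,A[0]+[0,0,.001])-u)@nn/l
X=np.array''',1)
s=s.replace('("plat",.05,.125,.08,.0825,(.13,.195))','("plat",.05,.125,.08,.0825,(.13,.195)),("col",.03,0,.03,.11,(-.02,.005))')
s=s.replace('np.linspace(.645,.651,5)','np.linspace(.645,.651,5) if name=="plat" else np.linspace(.585,.595,5)')
open("lev4.py","w").write(s)
E
python3 lev4.py
python3 - <<'E'
from h import *
for c in("scene","top"):
    p=read_camera(c)
    for t in("crank_boss","screens_centre","deck_top","platform_top"):
        print(c,t,[(round(d["conf"],2),w(p,d["point"]).round(4).tolist()) for d in look_for(p,t)[:2]])
E
```

```text
deck top x 0.39 0.03
deck top y 0.58 0.17
deck scene x 0.23 0.05
deck scene y -0.82 0.88
deck x-sol [0.39 4.04] y-sol [  6.42 -14.62] M [[0.32, 0.07], [-0.32, 0.09], [0.33, 0.1], [0.28, 0.18]]
deck z mm 81.77236629707902 [ 0.21372765  0.36153793 -1.2276337 ]
plat top x 0.68 0.07
plat top y 0.41 0.3
plat scene x 0.38 0.06
plat scene y -0.08 0.08
plat x-sol [0.79 6.54] y-sol [ 2.2  -4.35] M [[0.32, 0.07], [-0.33, 0.1], [0.33, 0.07], [0.3, 0.17]]
plat z mm 85.63060479734662 [ 0.61660414 -0.63389531  3.1306048 ]
col top x 0.17 1.69
col top y -2.0 0.0
col scene x 0.22 0.37
col scene y -1.02 1.96
col x-sol [0.09 2.17] y-sol [-6.58  8.44] M [[0.33, 0.06], [-0.35, 0.11], [0.34, 0.02], [0.33, 0.14]]
col z mm 114.05276564971486 [ 0.24248911 -5.50296958  4.05276565]
scene crank_boss [(0.66, [0.6111, -0.0074, 0.1535])]
scene screens_centre [(0.75, [0.4428, 0.2365, 0.0258]), (0.75, [0.329, -0.178, 0.0282])]
scene deck_top [(0.74, [0.6155, 0.26, 0.0829]), (0.31, [0.6405, 0.0442, 0.0133])]
scene platform_top [(0.69, [0.6467, 0.1064, 0.0827])]
top crank_boss [(0.56, [0.602, -0.0005, 0.1498]), (0.2, [0.6371, -0.4341, 0.0088])]
top screens_centre [(0.96, [0.606, 0.1355, 0.103]), (0.89, [0.324, -0.1704, 0.0218])]
top deck_top [(0.87, [0.6025, 0.2674, 0.0818])]
top platform_top [(0.59, [0.5782, 0.1172, 0.0823])]
```

The turn count puts the platform at about 82.5 mm. The deck square fit gives about 83 mm, and the networks see both at about 82.4 mm. That is flush within tolerance. The crank is seated and released, and the arm is clear of everything.

```bash
python3 -c "
from workcell import *
print(hand_in())"
```

```text
the job is handed in; nothing more can be done
None
```

I handed in the job with the crank fully home on the shaft and released, and the platform at about 82.5 mm against a deck measured at about 83 mm; the hand-in gave no verdict, and some noisier edge checks differed by up to 4 mm.

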